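Refit the grille cover of a nail-dust collector

ROBOT

A 7-joint arm with a two-finger parallel gripper is mounted at the origin on the work surface. World frame = base frame: x ahead of the robot, y to its left, z up, the work surface at z = 0. Lengths are in m, angles in rad, forces in N, time in s.
With the tool pointing down it reaches from about 0.425 to 1.025 m from the base axis. Payload 9.4 kg.
Tool frame: the origin (TCP) lies at the very end of the fingers, on their centre line; the grasp point (between the pads) lies behind it (bot.grip_depth is the x of the grasp point in the tool frame, in m); x points along the fingers, y is the direction in which the jaws open and shut, and the axes are right-handed (so a half turn about x gives the same grasp; the last joint's range is limited). The gripper opens to 93 mm and grips with 3 to 60 N. Pads are 15 mm wide; open, the fingers measure 128 mm over their backs; the gripper's body (75 mm by 188 mm) begins 65 mm behind the grasp point.
Start: joints at [-1.292, 0.599, -0.003, 1.599, 0.002, 0.943, -0.08], TCP at [0.253, 0.68, 0.219] pointing down, gripper open.
Joint ranges: [-2.57, 2.57], [-0.35, 1.97], [-1.29, 1.29], [0.11, 2.56], [-1.05, 4.19], [0.11, 1.86], [-2.63, 2.63]. Speed limits (rad/s): [2.22, 2.22, 3.01, 3.01, 3.14, 3.14, 3.14].

INTERFACE

Orientations are given as a unit quaternion [w, x, y, z].
In Python, from rig import bot, open_gripper, gripper_close, sense, cams, job gives the robot as it stands. The module is installed in compiled form; this text tells all that it offers. Calls block until the motion is done:
- bot.move_to(position, orientation): joint-space move of the TCP to a pose.
- bot.move_linear(position, orientation=None, speed=0.15, threshold=None): straight line of the TCP; orientation=None keeps the orientation; speed is the mean speed in m/s. With threshold (N) it stops when the force on the tool has changed by that much, and returns True; else False.
- bot.movej(angles): joint-space move.
- open_gripper() and gripper_close(grasp_force=None): open the fingers fully, or close them until they stop; grasp_force is the grip in N (None keeps the last).
- bot.sleep(seconds).
- bot.ik(position, orientation): joint angles nearest the present ones, or None.
- sense(): the state.
- cams.snapshot(name): name is "side" or "top"; returns a dict with "image" (480x640x3 uint8, red, green, blue), "intrinsics" (3x3 intrinsics, pixels), "rvec" (rotation vector, rad) and "tvec" (3), from world to camera coordinates, as OpenCV has them. Camera axes: x right, y down, z forward; pixel columns grow to the right and rows downward; lengths in m; the calibration is good to about 2 mm. A picture is of the moment at which its call begins. There is no depth.
A pose or a line that the arm cannot do raises bot.PlanningError and nothing moves.
- job.close_job(): hands the job in, once; it reports no verdict.
The state is a dict: "time_s": time; "joints": joint angles; "joint_vel": joint speeds; "joint_torque": joint torques, N m; "tcp_pos": TCP position; "eef_rot": TCP orientation; "contact_force": force on the tool from outside, world axes, zero at the start; "torque": the same for the moment, N m; "gripper_width": finger opening in m.
Only numpy, scipy, OpenCV 4.12 (cv2) and the standard library are available. Lean on these libraries where they do the work, as an engineer would, in place of code of your own. Each camera call takes 0.05 s, during which the arm holds its last target.

TASK

Put the loose grille cover back on the pink nail-dust collector: with its far end held up, hook the cover's lip under the ledge at the near side of the filter bay, then swing it down and press it home until the sprung catch snaps over its tongue. Feel your way in and never force it, for the plastic cracks if pushed hard; leave the cover shut flush, let go, and leave the bottles, the jar and the nail buffer where they stand.

Things in the scene. Friction and masses are not known exactly. Their poses are not given: they have to be found in the camera images.
- collector: Pink nail-dust collector, 250 (x) x 280 (y) x 70 (z) mm, fast on the table. Origin: centre of its underside. +x runs from its ledge side (near the robot) to its catch side, z up. In a well in its top (|x| < 113, |y| < 78 mm) stands a white filter box, 206 x 141 mm, its top flush (height 70), with ledge, rims, catch (see collector_seat). It and the cover crack if pressed together with over 30 N.
- collector_ledge (a point): Middle of the ledge's lower edge, collector (-71.5, 0, 64) mm with the box mid-well. Ledge: top of the box at the near side of the bay, heights 64 to 70, over an open pocket back to x -97. Bay opening x -71.5 to 73.5, |y| < 63.5, walls up to height 70: 1.5 mm play each way round the plate. Plate rests at height 64 on solid rims at both sides (|y| 56 to 63.5) and the far end (x 66 to 73.5).
- collector_seat (a point): Where the cover's origin lies when shut IF the filter box stands mid-well: collector (0, 0, 58) mm, axes parallel, plate flush. The box is wedged fast, square, but off the middle by up to 9 mm along x and 6 mm along y. This offset is not measured: find it by feel (or see it). It shifts every x and y given for bay, ledge, rims and catch. The filter reaches up to height 46.
- catch (a joint): Black sprung catch, 28 mm wide, at the far side of the bay; slides away along collector +x. 0 = out, 0.008 m = fully back; spring 4 to 7 N. Its nose tip is at x 74.5, underside at height 69 over the notch for the tongue (|y| < 17); nose bevelled 34 deg from upright up to height 80: the tongue coming down (about 5 to 15 N, by friction) pushes it back 3 to 6 mm, then it snaps out.
- cover: Grey grille cover, about 0.18 kg, lies flat on the table, right way up. Origin: centre of its skirt's underside. Plate x -70 to 72, y -62 to 62, z 6 to 12 mm (closed enough to press on). Skirt below it x -68 to 58, |y| < 48, z 0 to 6. Lip at the -x end x -86 to -60, |y| < 46, z 0 to 4. Tongue at the +x end x 72 to 79, |y| < 14, z 6 to 10. Grip bar on top, see cover_grip.
- cover_grip (a point): Middle of the black grip bar, cover (0, 0, 24) mm. The bar runs across the cover, parallel to the lip: x -6 to 6 (12 mm thick), y -32 to 32, z 12 to 34 mm.
- cover_lip (a point): Tip of the lip, middle of its upper edge, cover (-86, 0, 4) mm; the lip sticks out 16 mm beyond the plate, 2 mm below its underside. With the cover shut it is at height 62, 13 to 16 mm in under the ledge.
- cover_front (a point): Tip of the tongue, upper side, cover frame (79, 0, 10) mm. With the cover shut it is at collector height 68 mm.
- polish_red: Red nail-polish bottle with a black cap, 32 mm wide, 76 mm tall, beyond the catch side of the collector; origin under its centre. Bystander.
- polish_teal: Teal nail-polish bottle, same size, likewise. Bystander.
- jar: Small rose jar with a white lid, 44 mm wide, 42 mm tall, beyond the cover; origin under its centre. Bystander.
- buffer: Yellow nail-buffer block, 95 x 26 x 26 mm, lying to the right of the cover; origin under its centre. Bystander.
Not all that is in view belongs to the job. Several things look just like the cover: the one meant starts farthest from the robot's base.

How it is judged:
On the way, in this order (a step that is already met when the one before it is completed fails the run):
1. at the ledge end the lip is down below the ledge's underside while the cover is still tilted, far end up by more than 5 degrees (x of cover_lip in the frame of collector between -0.105 and -0.072 m and z of cover_lip in the frame of collector between 0.03 and 0.063 m and y of cover_lip in the frame of collector between -0.012 and 0.012 m and z of cover_front in the frame of collector above 0.08 m and angle between the z axis of cover and the z axis of collector, either way round above 0.09 rad), for 0.2 s.
2. the cover is swung down flush and the catch has sprung out over its tongue (z of cover_lip in the frame of collector between 0.0605 and 0.0635 m and z of cover_front in the frame of collector below 0.0695 m and value of joint catch below 0.0015 m and horizontal distance between cover and collector_seat below 0.016 m), for 0.2 s.
At the end, for the whole second after the job is handed in: Cover at rest in the bay: lip tip under the ledge (height 60.5 to 63.5 mm), tongue top under the catch (below 69.5 mm), level with the collector within 0.03 rad, within 16 mm of the mid-well seat, catch out again (below 1.5 mm), all let go; bystanders within 20 mm and upright (all of step 2 and angle between the z axis of cover and the z axis of collector, either way round below 0.03 rad and linear speed of cover below 0.01 m/s); the robot touches nothing.
It fails at once if the cover and the collector (or its catch) are pressed together with more than 30 N (contact force between cover and collector above 30 N).
It fails at once if the robot pushes on the collector with more than 30 N (contact force between any of the arm, the fingers and collector above 30 N).
It fails at once if a bystander is moved more than 20 mm or tipped over (distance of any of polish_red, polish_teal, jar, buffer from where it was at the start of the episode above 0.02 m or angle between any of polish_red, polish_teal, jar's own z axis and vertical above 0.4 rad).
It also fails if it takes over 67 s, if anything falls off the work surface, if the arm or the gripper's body presses on something with over 40 N, if the wrist force passes 120 N, or if a joint passes its speed limit or range.

## Working session

There is one attempt and no reset: what is moved stays moved. The work goes in short steps, each a Python script; the robot and the scene stay as the last script left them, time stands still between calls to the robot, and variables do not carry over. Pictures are saved under pics/ and viewed, and the job is handed in when it is done.

```bash
mkdir -p pics; ls; python3 - <<'E'
from rig import bot, sense, cams
import cv2,numpy as np
for n in("side","top"):
    s=cams.snapshot(n); cv2.imwrite(f"pics/{n}0.png",s["image"][:,:,::-1]); 
    R=cv2.Rodrigues(np.array(s["rvec"]))[0]; print(n,s["intrinsics"],(-R.T@np.array(s["tvec"]).ravel()),R)
x=sense();print(x["time_s"],x["tcp_pos"],x["eef_rot"],x["contact_force"],bot.grip_depth)
E
```

```text
pics
side [[536.69959543   0.         322.8769356 ]
 [  0.         536.69959543 241.21088331]
 [  0.           0.           1.        ]] [0.44049447 0.81285063 0.99316836] [[-0.99412856 -0.10646305  0.01933959]
 [-0.09001644  0.71452147 -0.69379832]
 [ 0.06004533 -0.69146561 -0.71990962]]
top [[469.47832721   0.         324.05796998]
 [  0.         469.47832721 238.49913073]
 [  0.           0.           1.        ]] [ 0.45448366 -0.05985406  1.17207573] [[-0.01847958 -0.99981697  0.00495237]
 [-0.99875782  0.01823031 -0.04637326]
 [ 0.04627449 -0.00580317 -0.99891191]]
0.1 [0.25239891 0.67920101 0.21784644] [ 0.69591698  0.12460965  0.69598887 -0.12558459] [-0.34754582  0.23163185  0.61211973] -0.0188
```

View pics/side0.png

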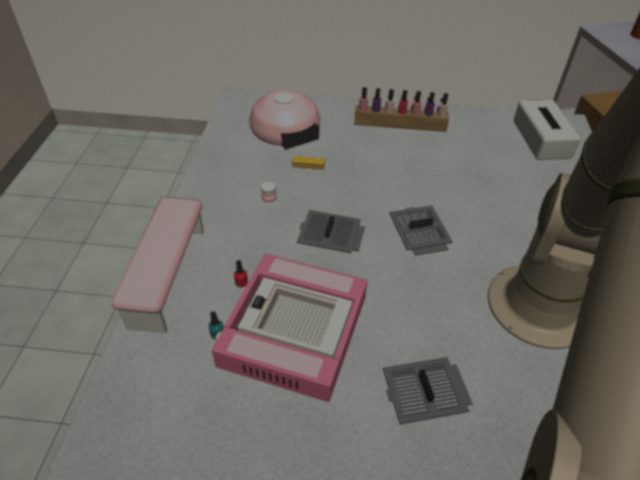

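View pics/top0.png

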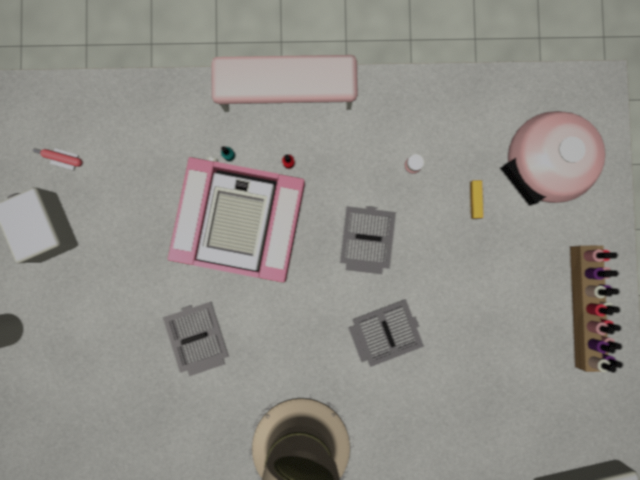

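```bash
cat > h.py <<'E'
import numpy as np,cv2
from rig import bot, open_gripper, gripper_close, sense, cams, job
def cam(n):
    s=cams.snapshot(n); R=cv2.Rodrigues(np.array(s["rvec"]))[0]; t=np.array(s["tvec"]).ravel()
    return s["image"],np.array(s["intrinsics"]),R,t
def ray(c,uv,z):
    _,K,R,t=c; uv=np.atleast_2d(uv).astype(float)
    d=np.c_[(uv-K[:2,2])/[K[0,0],K[1,1]],np.ones(len(uv))]@R
    o=-R.T@t
    return (o+d*((z-o[2])/d[:,2])[:,None])[:,:2]
def proj(c,P):
    _,K,R,t=c; q=(np.atleast_2d(P)@R.T+t); q=q@K.T; return q[:,:2]/q[:,2:]
def crop(c,x,y,w,h,f,name):
    im=c[0][y:y+h,x:x+w,::-1]; cv2.imwrite(name,cv2.resize(im,None,fx=f,fy=f,interpolation=cv2.INTER_CUBIC))
E
python3 - <<'E'
from h import *
c=cam("top"); crop(c,330,195,80,90,6,"pics/cov.png"); crop(c,160,145,155,145,4,"pics/col.png")
s=cam("side"); crop(s,200,190,190,210,3,"pics/scol.png")
E
```

```text
(no output)
```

View pics/cov.png

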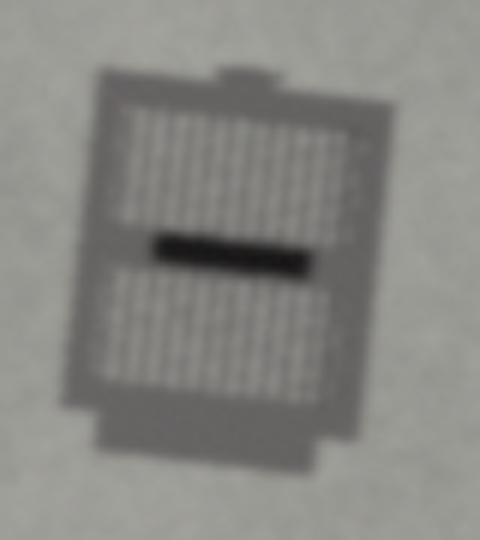

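View pics/col.png

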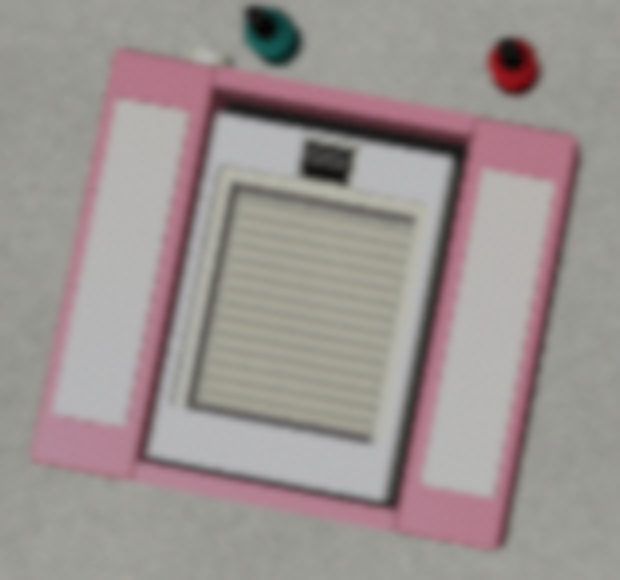

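View pics/scol.png

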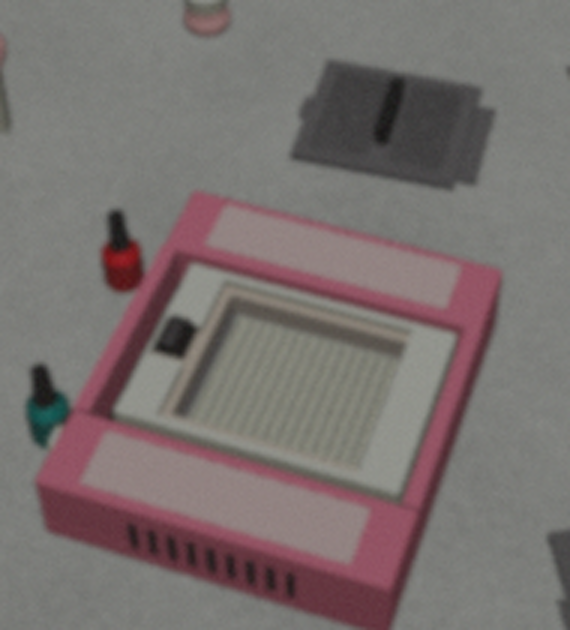

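```bash
cat > meas.py <<'E'
from h import *
def obj_mask(hsv,lo,hi): return cv2.inRange(hsv,np.array(lo),np.array(hi))
def big(m,roi):
    x,y,w,h=roi; mm=np.zeros_like(m); mm[y:y+h,x:x+w]=m[y:y+h,x:x+w]
    cs,_=cv2.findContours(mm,cv2.RETR_EXTERNAL,cv2.CHAIN_APPROX_NONE)
    return max(cs,key=cv2.contourArea)[:,0]
def rect(P):
    (cx,cy),(w,h),a=cv2.minAreaRect((P*1000).astype(np.float32)); return np.round([cx,cy,w,h,a],1)
E
python3 - <<'E'
from meas import *
f=4
for n in("top","side"):
    c=cam(n); im=cv2.resize(c[0],None,fx=f,fy=f,interpolation=cv2.INTER_CUBIC)
    hsv=cv2.cvtColor(im,cv2.COLOR_RGB2HSV); g=cv2.cvtColor(im,cv2.COLOR_RGB2GRAY)
    up=lambda p:(p+.5)/f-.5
    R=lambda *r:[v*f for v in r]
    if n=="top": ro=dict(col=R(160,145,155,145),cov=R(335,200,70,80),bar=R(350,228,40,20),box=R(194,165,90,115))
    else: ro=dict(col=R(200,240,190,170),cov=R(295,205,70,48),bar=R(320,210,20,32),box=R(225,265,140,100))
    pk=obj_mask(hsv,[150,60,60],[179,255,255]); P=ray(c,up(big(pk,ro["col"])),.07); print(n,"collector@70",rect(P))
    if n=="top":
        P=ray(c,up(big(pk,ro["col"])),.07)
        bg=np.median(g[R(0,330,0,0)[1]:R(0,380,0,0)[1],800:1000])
        print("bg",bg)
    cm=((g<112)).astype(np.uint8)*255
    print("g",g[230*f,360*f], g[215*f,345*f], g[200*f,340*f], im[204*f,210*f], im[262*f,245*f])
    P=ray(c,up(big(cm,ro["cov"])),.012);print(" cover@12",rect(P))
    bm=(g<50).astype(np.uint8)*255
    P=ray(c,up(big(bm,ro["bar"])),.034);print(" bar@34",rect(P))
    if n=="top":
        wm=((hsv[...,1]<40)&(g>125)).astype(np.uint8)*255
        P=ray(c,up(big(wm,ro["box"])),.07);print(" box@70",rect(P))
E
```

```text
top collector@70 [555.5 138.7 280.7 249.1  78.1]
bg 149.0
g 122 136 156 [165 165 165] [182 183 185]
 cover@12 [ 505.8 -173.6  120.5  161.3   82.2]
 bar@34 [ 508.2 -173.5   61.1   10.    82.1]
 box@70 [550.2 143.4 142.4 206.7  78. ]
side collector@70 [576.5 154.2 309.7 297.1  78.2]
g 75 118 124 [123 124 120] [122 124 120]
 cover@12 [ 505.8 -169.6  135.   169.2   82.6]
 bar@34 [ 510.1 -162.6   79.8   16.    82.9]
```

```bash
cat > plan.py <<'E'
from meas import *
from scipy.spatial.transform import Rotation as Ro
YC=np.radians(-7.9); COV=np.array([.5082,-.1737,0.])
YB=np.radians(-12.0); BOX=np.array([.5502,.1434,0.])
GZ=0.014   # TCP height in cover frame
SG=1
def tool(yaw,th,s=None):
    s=SG if s is None else s
    R=(Ro.from_euler('z',yaw)*Ro.from_euler('y',-th)).as_matrix()
    x=-R[:,2]; y=s*R[:,0]; z=np.cross(x,y)
    q=Ro.from_matrix(np.c_[x,y,z]).as_quat(); return np.array([q[3],q[0],q[1],q[2]]),R
def inbox(X,Y,Z,th,dyaw=0.,s=None,box=None):
    """cover origin at box frame X,Y,Z -> tcp pose"""
    q,R=tool(YB+dyaw,th,s)
    B=BOX if box is None else box
    o=B+Ro.from_euler('z',YB).apply([X,Y,Z])
    return o+R@[0,0,GZ],q
def rep(tag=""):
    s=sense(); print(tag,round(s["time_s"],2),np.round(s["tcp_pos"],4),"F",np.round(s["contact_force"],1),"T",np.round(s["torque"],2),"w",round(s["gripper_width"],4))
E
python3 - <<'E'
from plan import *
j=[];print(np.round(Ro.from_quat(np.roll(sense()["eef_rot"],-1)).as_matrix(),2))
for s in(1,-1):
    for p,yaw,th in[(COV+[0,0,.15],YC,0),(COV+[0,0,GZ],YC,0)]:
        q=tool(yaw,th,s)[0]; r=bot.ik(p,q); print(s,None if r is None else np.round(r,2))
    for a in[(.018,0,.14,.2),(.018,0,.073,.2),(0,0,.073,.2),(0,0,.058,0)]:
        p,q=inbox(*a,s=s); r=bot.ik(p,q); print(s,a,np.round(p,3),None if r is None else np.round(r,2))
# side view box check
f=4;c=cam("side"); im=cv2.resize(c[0],None,fx=f,fy=f,interpolation=cv2.INTER_CUBIC)
P=np.array([[a,b,.07] for a,b in[(-.103,-.0705),(-.103,.0705),(.103,.0705),(.103,-.0705)]])
W=Ro.from_euler('z',YB).apply(P)+BOX
v=proj(c,W); print(v)
cv2.polylines(im,[np.int32((v+.5)*f-.5)],True,(0,255,0),1)
cv2.imwrite("pics/sbox.png",im[255*f:370*f,220*f:375*f,::-1])
E
```

```text
[[-0.    0.35  0.94]
 [-0.    0.94 -0.35]
 [-1.   -0.    0.  ]]
1 [-0.09  0.51  0.45  2.11 -0.39  0.6   0.5 ]
1 [ 0.19  0.7   0.06  2.18 -0.13  0.27  0.22]
1 (0.018, 0, 0.14, 0.2) [0.565 0.14  0.154] [-0.68  0.49  0.39  2.15 -0.2   0.37 -0.38]
1 (0.018, 0, 0.073, 0.2) [0.565 0.14  0.087] [-0.61  0.59  0.3   2.19 -0.25  0.22 -0.35]
1 (0, 0, 0.073, 0.2) [0.547 0.144 0.087] [-0.63  0.58  0.29  2.22 -0.24  0.2  -0.38]
1 (0, 0, 0.058, 0) [0.55  0.143 0.072] [-0.53  0.64  0.27  2.09 -0.36  0.46 -0.2 ]
-1 [-0.45  0.74  1.11  2.13 -0.92  0.87 -2.04]
-1 [ 0.6   0.76 -0.56  2.15  0.89  0.48  2.34]
-1 (0.018, 0, 0.14, 0.2) [0.565 0.14  0.154] [-0.21  0.47 -0.28  2.12  0.57  0.47  1.99]
-1 (0.018, 0, 0.073, 0.2) [0.565 0.14  0.087] [-0.28  0.58 -0.19  2.17  0.75  0.32  1.8 ]
-1 (0, 0, 0.073, 0.2) [0.547 0.144 0.087] [-0.31  0.56 -0.16  2.2   0.77  0.3   1.76]
-1 (0, 0, 0.058, 0) [0.55  0.143 0.072] [-0.07  0.65 -0.42  2.06  0.51  0.53  2.07]
[[352.55546899 300.75391924]
 [333.10390161 354.24736907]
 [237.90980402 326.38584046]
 [264.10098694 276.91940048]]
```

View pics/sbox.png

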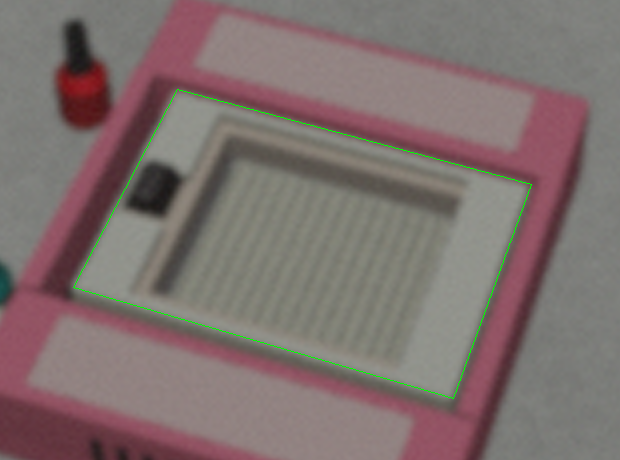

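```bash
python3 - <<'E'
from plan import *
q,_=tool(YC,0)
bot.move_to(COV+[0,0,.16],q); rep("above")
print(bot.move_linear(COV+[0,0,.03],q,speed=.12,threshold=8)); rep()
c=cam("side"); crop(c,260,130,160,150,4,"pics/g1.png")
E
```

```text
above 3.48 [ 0.5086 -0.173   0.1599] F [-0.5 -1.  -0. ] T [-0.08  0.05 -0.02] w 0.0928
False
 4.71 [ 0.5085 -0.1738  0.0305] F [-0.1 -0.3 -0.1] T [-0.03  0.08 -0.01] w 0.0931
```

View pics/g1.png

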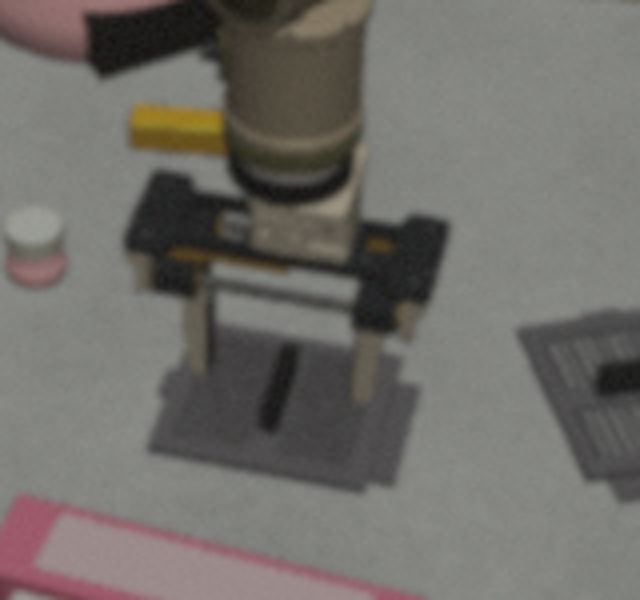

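```bash
python3 - <<'E'
from plan import *
q,_=tool(YC,0)
print(bot.move_linear(COV+[0,0,.014],q,speed=.05,threshold=6)); rep()
gripper_close(40); rep("closed")
p=np.array(sense()["tcp_pos"])
bot.move_linear(p+[0,0,.15],q,speed=.12); rep("lifted")
p,q=inbox(.018,0,.150,.15); bot.move_to(p,q); rep("over"); print(p)
c=cam("side"); crop(c,200,180,200,150,4,"pics/g2.png")
c=cam("top"); crop(c,160,120,180,150,4,"pics/g2t.png")
E
```

```text
False
 5.22 [ 0.5079 -0.1737  0.0136] F [-1.2 -0.2  0. ] T [-0.07  0.1   0.01] w 0.093
closed 6.45 [ 0.5084 -0.1738  0.014 ] F [ 1.1 -0.3 -1. ] T [-0.06 -0.    0.  ] w 0.012
lifted 7.85 [ 0.508  -0.1736  0.1634] F [ 0.3 -0.6 -2.3] T [-0.05  0.   -0.03] w 0.012
over 9.07 [0.5659 0.1385 0.1639] F [ 0.5 -0.4 -2.4] T [-0.03  0.22  0.02] w 0.0116
[0.56576024 0.14009257 0.1638428 ]
```

View pics/g2.png

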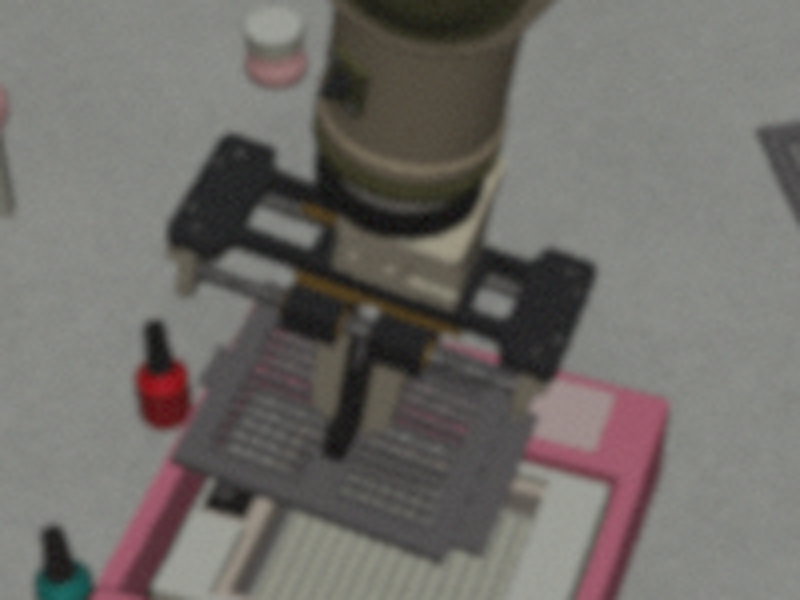

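View pics/g2t.png

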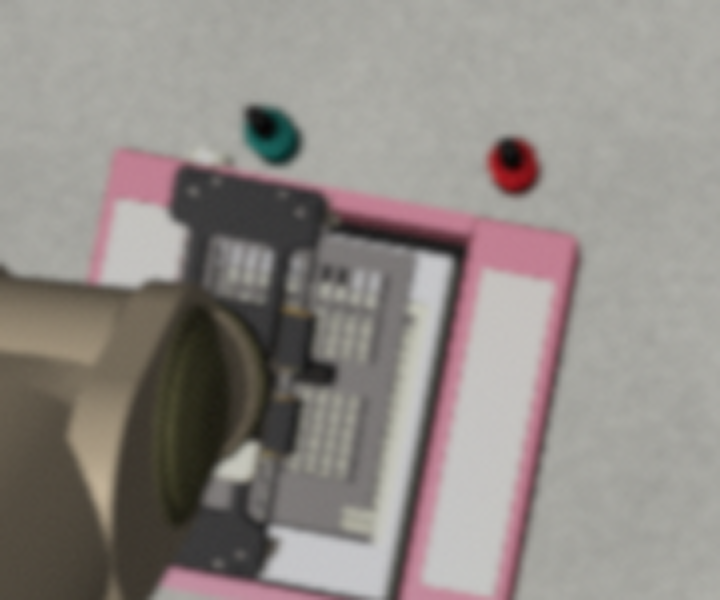

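```bash
python3 - <<'E'
from plan import *
p,q=inbox(.018,0,.088,.15); print(bot.move_linear(p,q,speed=.1,threshold=6)); bot.sleep(.3); rep("low"); print(p,q,np.round(sense()["eef_rot"],4))
c=cam("side"); crop(c,200,225,200,150,4,"pics/g3.png")
# project expected cover points
R=tool(YB,.15)[1]; T=np.array(sense()["tcp_pos"]); o=T-R@[0,0,GZ]
pts=np.array([[-70,62,12],[72,62,12],[72,62,6],[-86,46,4],[-86,-46,4],[79,14,10],[0,32,34]])/1000
v=proj(c,o+pts@R.T); print(np.round(v,1))
im=cv2.imread("pics/g3.png")
for a in v: cv2.circle(im,tuple(np.int32((a-[200,225]+.5)*4)),3,(0,255,0),1)
B=np.array([[-71.5,63.5,70],[73.5,63.5,70],[-71.5,-63.5,70]])/1000
for a in proj(c,BOX+Ro.from_euler('z',YB).apply(B)): cv2.circle(im,tuple(np.int32((a-[200,225]+.5)*4)),3,(0,0,255),1)
cv2.imwrite("pics/g3.png",im)
E
```

```text
False
low 10.23 [0.566  0.1403 0.1023] F [ 0.2 -0.4 -2.5] T [-0.05  0.36  0.  ] w 0.0116
[0.56576024 0.14009257 0.1018428 ] [ 0.48492151  0.58132384  0.40256999 -0.51463689] [ 0.485   0.5816  0.4026 -0.5143]
[[310.7 338.4]
 [244.8 313.4]
 [244.6 315.1]
 [320.1 336.9]
 [333.7 302.5]
 [251.  295. ]
 [284.5 308.5]]
```

View pics/g3.png

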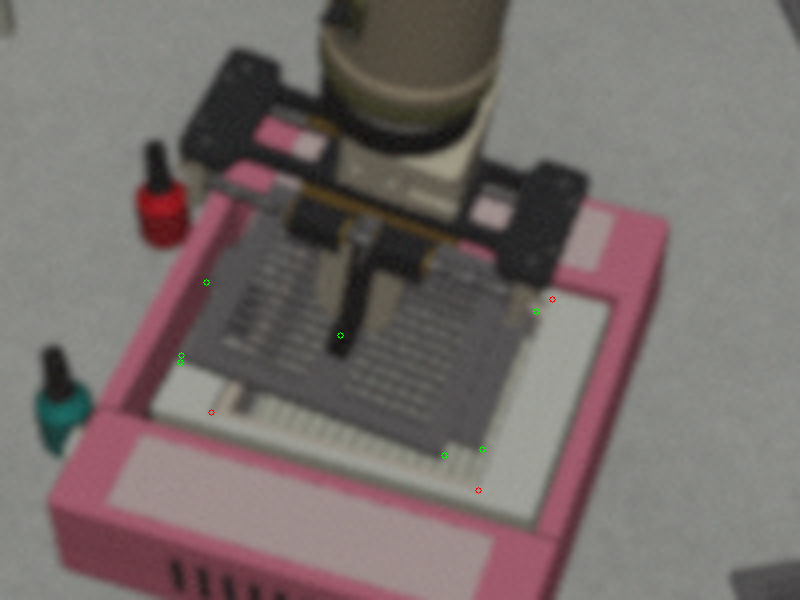

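```bash
python3 - <<'E'
from plan import *
p,q=inbox(.018,0,.077,.15); print(bot.move_linear(p,q,speed=.05,threshold=5)); rep()
p,q=inbox(.018,0,.0697,.15); print(bot.move_linear(p,q,speed=.02,threshold=4)); rep("down"); print(p)
bot.sleep(.3);rep()
E
```

```text
False
 10.65 [0.5655 0.14   0.0903] F [-0.4  0.2 -2.2] T [-0.04  0.25 -0.01] w 0.0116
False
down 11.17 [0.5657 0.14   0.0835] F [ 0.8 -0.3 -2.3] T [-0.01  0.29  0.01] w 0.0118
[0.56576024 0.14009257 0.0835428 ]
 11.47 [0.5658 0.1401 0.0836] F [ 0.  -0.2 -3.1] T [-0.02  0.36  0.02] w 0.0118
```

```bash
python3 - <<'E'
from plan import *
p,q=inbox(.0045,0,.0697,.15); print(bot.move_linear(p,q,speed=.03,threshold=4)); rep("1")
p,q=inbox(-.004,0,.0697,.15); print(bot.move_linear(p,q,speed=.015,threshold=4)); rep("slid")
bot.sleep(.3);rep()
t=np.array(sense()["tcp_pos"]); p0,_=inbox(0,0,.0697,.15); print("box-frame dX,dY,dZ",Ro.from_euler('z',-YB).apply(t-p0)*1000)
c=cam("side"); crop(c,200,225,200,150,4,"pics/g4.png")
E
```

```text
False
1 12.07 [0.5526 0.143  0.0836] F [-0.3  0.1 -1.6] T [-0.02  0.28  0.02] w 0.0115
True
slid 12.48 [0.5482 0.1438 0.0836] F [ 2.6 -0.3 -0.3] T [-0.13 -0.12  0.03] w 0.0118
 12.78 [0.5483 0.1437 0.0832] F [ 3.1  0.4 -0.6] T [-0.04 -0.44  0.05] w 0.0115
box-frame dX,dY,dZ [ 0.11645094 -0.07112651 -0.365788  ]
```

View pics/g4.png

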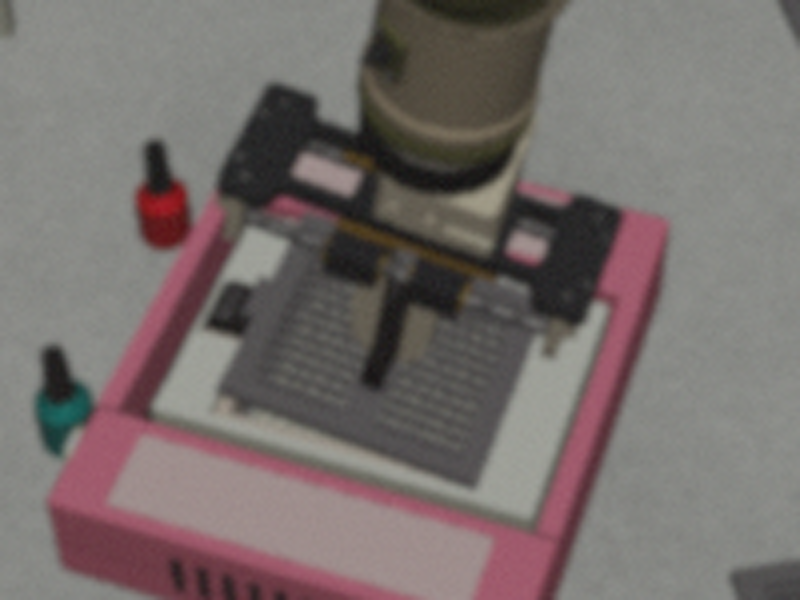

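```bash
python3 - <<'E'
from plan import *
def pose(th): return inbox(.0008,0,.0645+.070*np.sin(th)-.006*np.cos(th),th)
p,q=pose(.15); bot.move_linear(p,q,speed=.02); bot.sleep(.4); rep("backed")
for th in(.13,.115,.10,.09,.08,.07,.062):
    p,q=pose(th); h=bot.move_linear(p,q,speed=.015,threshold=4); rep(f"{th} {h}")
    if h: break
bot.sleep(.2); rep()
c=cam("side"); crop(c,200,225,200,150,4,"pics/g5.png")
E
```

```text
backed 13.48 [0.5486 0.1437 0.0828] F [ 0.4 -0.2 -1.3] T [ 0.02  0.25 -0.03] w 0.0114
0.13 False 13.73 [0.5493 0.1435 0.0814] F [ 0.2  0.  -2.1] T [ 0.01  0.28 -0.01] w 0.0115
0.115 False 13.98 [0.5494 0.1435 0.0804] F [ 0.6  0.1 -1.6] T [-0.01  0.23  0.02] w 0.0116
0.1 False 14.23 [0.5496 0.1435 0.0794] F [ 0.6  0.  -2.2] T [ 0.    0.2  -0.04] w 0.0116
0.09 False 14.48 [0.5498 0.1435 0.0787] F [-0.5  0.8 -2.8] T [-0.04  0.21  0.01] w 0.0119
0.08 False 14.73 [0.5501 0.1434 0.078 ] F [ 0.6  0.1 -2.5] T [-0.03  0.16  0.  ] w 0.0117
0.07 False 14.98 [0.5502 0.1434 0.0773] F [-0.6  0.5 -1.9] T [-0.04  0.16  0.01] w 0.0117
0.062 False 15.23 [0.5498 0.1434 0.0768] F [-2.1 -0.1 -1.5] T [-0.    0.46  0.03] w 0.0116
 15.43 [0.5499 0.1434 0.0768] F [-1.8 -0.2 -1.1] T [ 0.03  0.48 -0.  ] w 0.0118
```

View pics/g5.png

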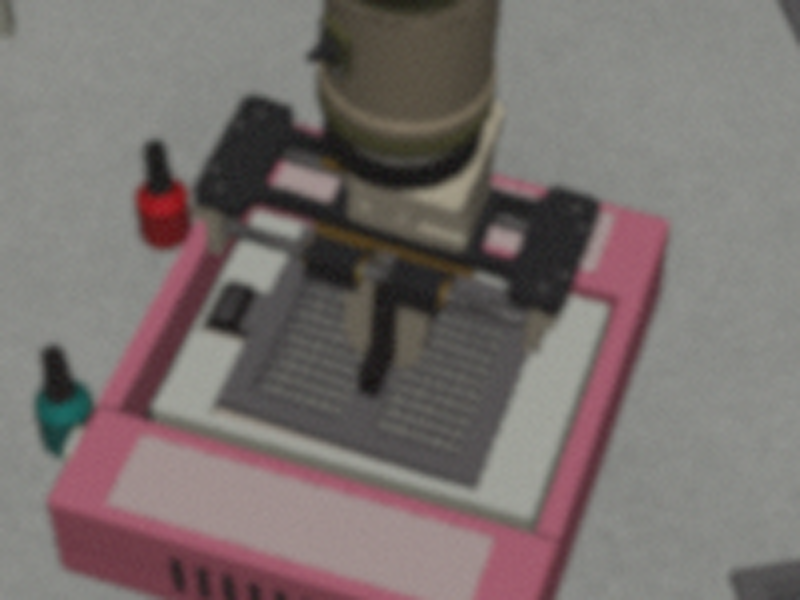

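```bash
python3 - <<'E'
from plan import *
open_gripper(); rep("open")
p=np.array(sense()["tcp_pos"]); bot.move_linear(p+[0,0,.05],speed=.12); rep("up")
q,_=tool(YB,0)
W=lambda x,z: BOX+Ro.from_euler('z',YB).apply([x,0,z])
gripper_close(10)
bot.move_linear(W(.05,.115),q,speed=.1); bot.sleep(.2);rep("over")
c=cam("side"); crop(c,200,225,200,150,4,"pics/g6.png")
E
```

```text
open 16.82 [0.5501 0.1434 0.0768] F [-0.   0.9 -0.9] T [-0.08  0.16 -0.01] w 0.0929
up 17.38 [0.5499 0.1437 0.1267] F [ 0.5 -0.5 -0.2] T [-0.03  0.12 -0.03] w 0.0927
over 19.7 [0.5984 0.1334 0.1152] F [ 0.3 -0.4  0.2] T [-0.07  0.08 -0.01] w 0.0005
```

View pics/g6.png

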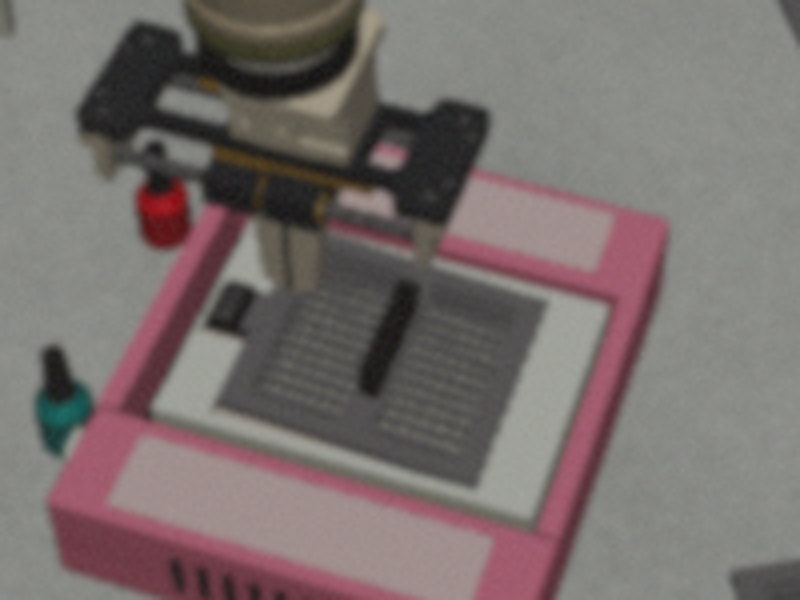

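```bash
python3 - <<'E'
from plan import *
q,_=tool(YB,0)
W=lambda x,z: BOX+Ro.from_euler('z',YB).apply([x,0,z])
print(bot.move_linear(W(.05,.082),q,speed=.05,threshold=5)); rep()
z=.082
while z>.0694:
    z-=.0007; h=bot.move_linear(W(.05,z),q,speed=.008,threshold=12); s=sense(); f=s["contact_force"][2]
    print(round(z*1000,1),h,np.round(s["tcp_pos"][2]*1000,1),np.round(s["contact_force"],1))
    if h or f>22: break
E
```

```text
False
 20.56 [0.5992 0.1329 0.082 ] F [ 0.5 -0.3 -0.4] T [-0.08  0.04  0.  ] w 0.0004
81.3 False 81.5 [-0.5 -0.9 -0.9]
80.6 False 80.6 [ 1.1 -0.6  0.2]
79.9 False 79.9 [ 0.9 -0.1  0. ]
79.2 False 79.2 [-0.8  0.3 -0.6]
78.5 False 78.5 [ 0.3  0.5 -0.1]
77.8 False 77.9 [-2.   0.3  1.9]
77.1 False 77.3 [-2.3  0.6  5.2]
76.4 False 76.7 [-2.5  0.   6.3]
75.7 False 76.0 [-3.4  1.4  6.4]
75.0 False 75.4 [-2.6  0.4  7.6]
74.3 False 74.7 [-3.   0.1  6.4]
73.6 False 73.5 [-0.4 -0.2  0.5]
72.9 False 72.7 [-0.2  0.2 -1.3]
72.2 False 72.1 [ 0.2  0.1 -0.8]
71.5 False 71.5 [ 0.7  0.  -0.7]
70.8 False 70.8 [-0.2  0.1 -0.1]
70.1 False 70.4 [-0.8  0.9  4.3]
69.4 False 70.3 [-3.3  0.5 12.9]
```

```bash
python3 - <<'E'
from plan import *
q,_=tool(YB,0)
p=np.array(sense()["tcp_pos"]); bot.move_linear(p+[0,0,.1],speed=.12); 
bot.move_linear(np.array([.50,-.1,.25]),q,speed=.2);bot.sleep(.3); rep()
c=cam("side"); crop(c,200,225,200,150,4,"pics/g7.png")
c=cam("top"); crop(c,160,145,155,145,4,"pics/g7t.png")
E
```

```text
27.82 [ 0.5001 -0.0996  0.2498] F [-1.4 -0.1 -0.3] T [-0.07  0.04 -0.07] w 0.0007
```

View pics/g7.png

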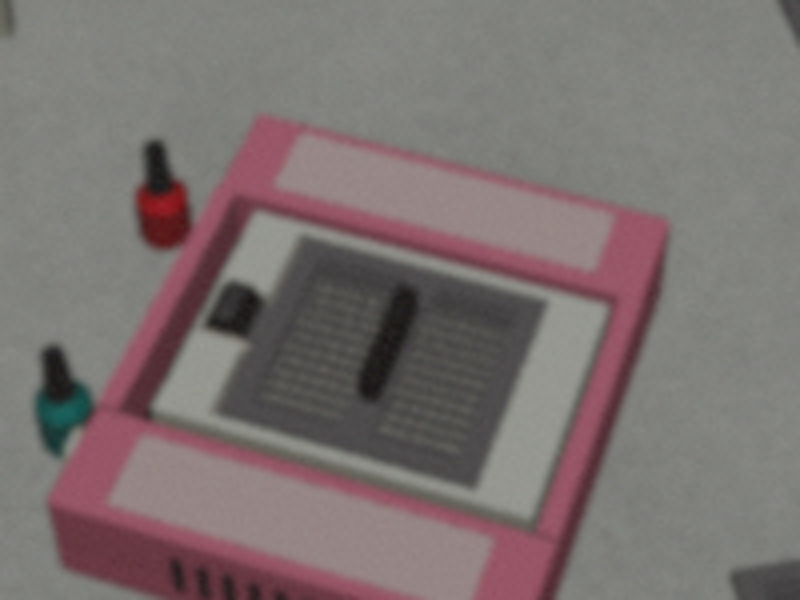

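View pics/g7t.png

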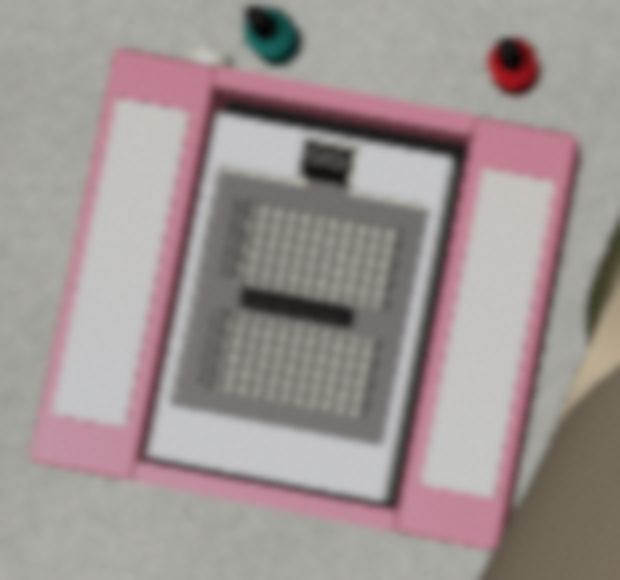

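```bash
python3 - <<'E'
from plan import *
q,_=tool(YB,0)
W=lambda x,z: BOX+Ro.from_euler('z',YB).apply([x,0,z])
bot.move_linear(W(-.045,.13),q,speed=.2)
bot.move_linear(W(-.045,.076),q,speed=.08,threshold=6); bot.sleep(.2)
print(bot.move_linear(W(-.045,.068),q,speed=.008,threshold=5)); rep("touch near")
bot.move_linear(W(-.045,.13),q,speed=.15)
bot.move_linear(np.array([.50,-.1,.25]),q,speed=.25);bot.sleep(.5); rep()
c=cam("top"); crop(c,160,145,155,145,4,"pics/g8t.png"); crop(c,200,140,300,80,2,"pics/g8b.png")
c=cam("side"); crop(c,200,140,200,220,3,"pics/g8.png")
E
```

```text
True
touch near 31.22 [0.5062 0.1527 0.0703] F [-0.7 -1.3  6.4] T [-0.1   0.27  0.02] w 0.0005
 33.53 [ 0.5    -0.0999  0.25  ] F [-0.9 -0.2 -0.8] T [-0.04  0.09 -0.04] w 0.0002
```

View pics/g8.png

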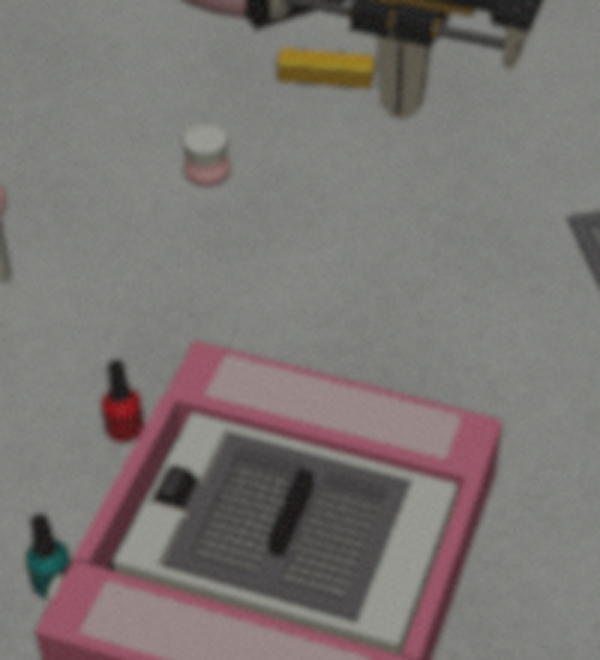

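View pics/g8t.png

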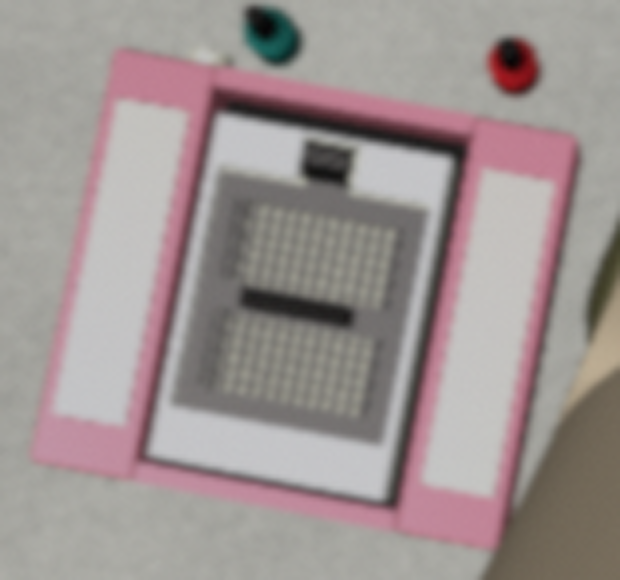

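Near end and far end are both at 70.3 mm. In the top crop the catch nose is back at (325,185), where it started, and the bystanders look unmoved. I'm handing the job in.

```bash
python3 -c "
from rig import job; print(job.close_job())"
```

```text
the job is handed in; nothing more can be done
None
```

The cover is back on the collector and shut flush. The catch is out over its tongue, the gripper has let go, and I handed the job in at about 34 s.

- **Which cover:** of the three look-alikes, at top-view pixels (369,239), (196,338) and (387,333), I took the first, which was farthest from the base.
- **Finding the bay:** the top camera put the filter box about 6 mm towards the robot and 3.5 mm to the left of mid-well. The side view agreed.
- **Hooking the lip:** I held the cover tilted 0.15 rad and lowered the lip into the bay without touching. I then slid it under the ledge until it met a light contact of about 3 N. That contact came about 0.6 mm short of where I expected it, so I allowed for the difference.
- **Closing:** I swung the cover down until it touched the catch, let go, and pressed near the tongue with closed fingers. It took about 7.6 N before the force dropped as the catch snapped over. The last press on the seated cover was about 13 N, well under the 30 N limit.
- **Last checks:**
  - The plate top was at about 70.3 mm at both the near and far ends, against 70 mm for flush.
  - By eye the catch looks where it was at the start; its joint value could not be read directly.
  - By eye the two bottles, the jar and the buffer look upright and unmoved; I did not measure them.
  - The arm was clear of everything, and no check failed.

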